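# Seat a piston in the filing fixture and lock it with the cam lever

## Task

Two large pistons stand apart on the bench, left of the bolted-down clamping fixture. Without gripping or lifting it, push the one with its open end up along the bench into the fixture until it is home against both the long rear fence and the end stop, then push the cam lever clockwise (seen from above) with a fingertip, all the way to its stop, so that the cam locks the piston there for filing. Leave the crown-up piston, the small dark piston, the file and the caliper where they are.

Things in the scene. Friction and masses are not known exactly. Their poses are not given: they have to be found in the camera images.
- piston_open: the piston to be clamped: a grey aluminium cup, 83 mm across and 50 mm high, about 0.27 kg, standing on its crown with the open end up (one sees into it from above). Origin at the centre of its underside, on the bench; z up. It slides on the bench; its yaw does not matter.
- piston_crown: a piston of the same size and material (83 mm across, 50 mm high, 0.27 kg) standing the other way up: a closed flat crown on top. Not to be moved. Origin at the centre of its underside. It and piston_open may stand in each other's place.
- piston_small: a smaller, dark piston, 67 mm across, 42 mm high, to the left near the vice. Not to be moved. Origin at the centre of its underside.
- fixture: clamping fixture bolted to the bench ahead and to the right: a flat C-shaped foot 8 mm high, open to the left (+y), with a steel rear fence and end stop. Origin on the bench = seat. Axes: x towards the rear fence, y along the fence away from the end stop. The piston slides on the bench inside the C, going in along -y with the fence on its far side.
- fence_end (a point): top edge of the fence's face at its left, open end. The fence's face is the fixture's plane x = +41.5 mm, from y = -50 to +114 mm; fence 32 mm high, 18 mm thick.
- stop_face (a point): middle of the top edge of the end stop's face, which is the fixture's plane y = -41.5 mm, from x = -25 to +29 mm; stop 32 mm high, 18 mm thick.
- seat (a point): the home point, on the bench: the centre of the piston's underside when the piston touches both fence and end stop.
- lever_pivot (a point): vertical axis of the cam lever, at x = -65 mm, y = +24 mm in the fixture's axes, 42 mm above the bench.
- lever_knob (a point): centre of the black ball knob, 24 mm across, at the end of the lever, 96 mm from the pivot axis, 45 mm above the bench. The lever is a straight steel bar 10 mm thick that runs from the pivot to the knob, its middle line 38 mm above the bench near the pivot and 45 mm at the knob.
- clamp_lever (a joint): turn of the cam lever, rad, clockwise from above. In the fixture's axes it points from pivot to knob along (-sin(q+0.14), -cos(q+0.14)): q = 0, open, to the right; then through pointing at the robot to q = 2.1, closed, at its stop, to the left and front. Push it from its right-hand side. Stays where left; takes about 3 N at the knob, up to 15 N over the last 0.4 rad. Starts at 0 to 0.25.
- clamp_cam: the cam and its lever, one piece turning about the pivot. The cam is an eccentric steel disc 36 mm across, 11 to 30 mm above the bench, centre 11 mm off the pivot. Open, it leaves an 83 mm piston 5 to 8 mm to spare on its way in along the fence; closed, it presses the piston into the corner. Origin: on the bench, on the pivot axis. The foot's 8 mm high front bar lies under it.
- flat_file: flat file with wooden handle, 340 mm long, lying on the bench to the right; not to be moved.
- slide_caliper: steel vernier caliper, 204 mm long, lying flat on the bench beyond the pistons; not to be moved.

How it is judged:
On the way, in this order (a step that is already met when the one before it is completed fails the run):
1. the open-end-up piston is home against the fence and the end stop while the lever is still open (x of piston_open in the frame of fixture above -0.004 m and y of piston_open in the frame of fixture below 0.004 m and horizontal distance between piston_open and seat below 0.005 m and value of joint clamp_lever below 0.6 rad), for 0.2 s.
2. the lever is swung to its stop and the cam bears on the piston (value of joint clamp_lever above 1.9 rad and contact force between clamp_cam and piston_open above 2 N), for 0.2 s.
At the end, for the whole second after the job is handed in: The open-end-up piston stands flat on the bench within 3 mm of its home point in the fixture, against fence and end stop; the lever is closed (beyond 1.9 rad of 2.1) and the cam presses the piston with more than 2 N; nothing is moving (all of step 2 and horizontal distance between piston_open and seat below 0.003 m and height (world z) of piston_open below 0.003 m and angle between piston_open's own z axis and vertical below 0.05 rad and linear speed of piston_open below 0.01 m/s); the robot touches nothing.
It fails at once if the piston is lifted or tipped instead of pushed along the bench (height (world z) of piston_open above 0.008 m or angle between piston_open's own z axis and vertical above 0.2 rad).
It fails at once if the crown-up piston is moved by more than 10 mm (distance of piston_crown from where it was at the start of the episode above 0.01 m).
It fails at once if the small dark piston is moved by more than 10 mm (distance of piston_small from where it was at the start of the episode above 0.01 m).
It fails at once if the file or the caliper is moved by more than 15 mm (distance of any of flat_file, slide_caliper from where it was at the start of the episode above 0.015 m).
It also fails if it takes over 72 s, if anything falls off the work surface, if the arm or the gripper's body presses on something with over 40 N, if the wrist force passes 120 N, or if a joint passes its speed limit or range.

## Robot

A 6-joint arm with a two-finger parallel gripper is mounted at the origin on a cart in front of the work surface, level with it; the furniture and walls round the work are solid. World frame = base frame: x ahead of the robot, y to its left, z up, the work surface at z = 0. Lengths are in m, angles in rad, forces in N, time in s.
With the tool pointing down it reaches from about 0.3 to 0.75 m from the base axis. Payload 8.5 kg.
Tool frame: the origin (TCP) lies between the finger pads; the fingertips stand 22 mm ahead of it and the grasp point (between the pads) lies 3 mm ahead of it; z points along the fingers, y is the line along which they close (so a half turn about z gives the same grasp; the last joint's range is limited). The gripper opens to 85 mm and grips with 20 to 120 N. Pads are 22 mm wide; open, the fingers measure 114 mm over their backs; the gripper's body (76 mm by 85 mm) begins 54 mm behind the grasp point. The pads swing forward as they close: fully open they stand 13 mm farther back than shut.
Start: joints at [-1.455, 0.381, 1.297, -0, 1.464, -0.215], TCP at [0.179, -0.52, 0.253] pointing down, gripper open.
Joint ranges: [-3.11, 3.11], [-0.89, 2.33], [0.22, 2.48], [-1.42, 4.56], [0.17, 2.85], [-2.88, 2.88]. Speed limits (rad/s): [2.39, 2.39, 3.14, 3.14, 3.14, 3.14].

## Interface

Orientations are given as a unit quaternion [w, x, y, z].
In Python, from rig import status, optics, order gives the robot as it stands.
- The arm moves only by the tool step_arm, never from a script. Its argument "steps" is a list of rows, each a list of 5 numbers: the shift along the tool's x, y, z as a fraction of full scale, then the turn about the tool's z as a fraction of full scale, then the closure, from -1 (fully open) to 1 (shut). In form: [[tx, ty, tz, roll, hand], ...]. A call has 1 to 12 rows; each row shifts and turns the commanded pose from where the row before left it, along the tool's axes as they then stand; what a row does not reach is not made up. Full scale, the value 1, is 0.08 m for a shift and 360 degrees for a turn. A row lasts 1/12 s, in which the tool goes at most 41.7 mm and 7.16 degrees, less where a joint would pass 70% of its speed; a pose out of reach is approached as far as the arm can. A call with a number of a shift or a turn outside -1 to 1 is refused whole. A call with a gripper value outside its range is refused whole. The fingers move at their own pace and stop on an object; "force" is the grip in N (left out, the last holds). Time passes only in rows, so rows that do not move let the fingers close. It gives the time, the measured TCP pose, the force, the opening and the grip force at its end, in the units of the state.
- status.read_state(): the state, without advancing time (a new reading comes with each control period).
- optics.camera(name): name is "scene" or "side" or "wrist"; returns a dict with "img" (400x640x3 uint8, blue, green, red), "depth" (400x640 float32, m along the optical axis (not along the pixel's ray), 0 where there is no reading), "vfov" (degrees; the focal length in pixels is half the picture's height over the tangent of half this angle, whatever the lens; pixels are square), "cx", "cy" (the principal point, pixels), "xyz" and "rotation" of the camera in the world. Camera axes: x right, y down, z forward; pixel columns grow to the right and rows downward; lengths in m; the calibration is good to about 2 mm. A picture is of the moment at which its call begins.
- order.hand_in(): hands the job in; it is judged then, once.
The state is a dict: "t": time; "qpos": joint angles; "joint_vel": joint speeds; "joint_efforts": joint torques, N m; "tool_pos": TCP position; "tcp_rot": TCP orientation; "contact_force": force on the tool from outside, world axes, zero at the start; "moment": the same for the moment, N m; "width": finger opening in m; "finger_force": force on a finger pad.
Only numpy, scipy, OpenCV 4.12 (cv2) and the standard library are available. Lean on these libraries where they do the work, as an engineer would, in place of code of your own. Each camera call takes 0.05 s, during which the arm holds its last target. There are 200 camera calls.

## Working session

There is one attempt and no reset: what is moved stays moved. The work goes in short steps, Python scripts to look and compute and a tool call to move; the robot and the scene stay as the last step left them, time stands still between calls to the robot, and variables do not carry over. Pictures are saved under pics/ and viewed, at most 10 in all, crops included, and the job is handed in when it is done.

Besides the shell and the picture viewer there is one more tool, called after "Request:" as a command line: name --pt "numbers of a row" for each row, then --argument value for the rest. step_arm: Moves the arm, as the interface text tells. Shift numbers are shares of 0.08 m and turn numbers shares of 360 degrees, none past 1 either way. Its arguments: {"type":"object","properties":{"steps":{"type":"array"},"force":{"type":"number"}},"required":["steps"]}

```bash
mkdir -p pics && cat > h.py <<'E'
import numpy as np, cv2
from rig import status, optics, order
def cam(n,save=None):
    c=optics.camera(n)
    if save: cv2.imwrite('pics/'+save+'.png',c['img'])
    np.savez('last_'+n+'.npz',**c); return c
def cloud(c):
    f=200/np.tan(np.radians(c['vfov'])/2); d=c['depth']
    v,u=np.mgrid[:400,:640]
    P=np.stack([(u-c['cx'])/f*d,(v-c['cy'])/f*d,d],-1)
    R=np.array(c['rotation'])
    if R.shape!=(3,3):
        from scipy.spatial.transform import Rotation as Ro
        R=Ro.from_quat(np.r_[R[1:],R[0]]).as_matrix()
    return P@R.T+np.array(c['xyz'])
E
python3 - <<'E'
from h import *
print(status.read_state())
for n in ['scene','side']:
    c=cam(n,n); print(n,c['xyz'],c['rotation'],c['vfov'],c['depth'].min(),c['depth'].max())
E
```

```text
{'t': 0.0, 'qpos': array([-1.45528700e+00,  3.81173754e-01,  1.29827916e+00,  2.04282108e-05,
        1.46360885e+00, -2.15300388e-01]), 'joint_vel': array([-0.00086591,  0.00246352, -0.00029268, -0.00112395, -0.00092807,
        0.00045863]), 'joint_efforts': array([ 1.04369734e-03, -4.48456264e+01, -2.31273115e+01, -9.20548041e-05,
        4.89825456e-03,  6.18394296e-06]), 'tool_pos': array([ 0.17861499, -0.51990099,  0.2527175 ]), 'tcp_rot': array([-7.33133656e-04,  9.86351691e-01,  1.64650546e-01,  4.67778136e-05]), 'contact_force': array([ 0.52886986, -0.37017491, -0.10397371]), 'moment': array([0.03022298, 0.03400595, 0.05139422]), 'finger_force': 0.0, 'width': 0.08531108868916636}
scene [-0.35986024  0.75410511  0.67106317] [ 0.22422649 -0.36810006  0.76165715 -0.48384214] 44.299493065994604 0.0 3.5461707
side [0.36174042 0.92301533 0.6822465 ] [ 0.05962973 -0.10277966  0.87008998 -0.47835559] 52.77613186949031 0.0 3.890932
```

View pics/scene.png

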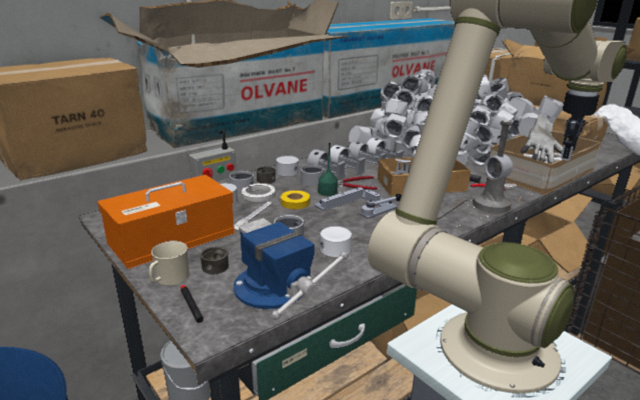

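View pics/side.png

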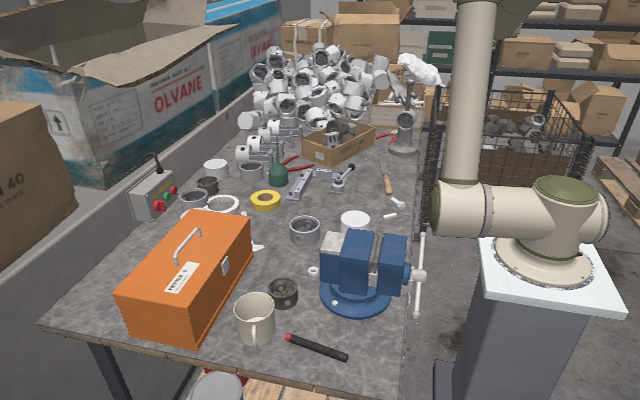

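The side view shows the open piston at about (304,230), the crown-up one at (355,222), the fixture at (300–345,183), the small dark piston at (283,292), and the caliper near (250,245). I'll enlarge the view around the fixture and compute positions.

```bash
python3 - <<'E'
from h import *
c=np.load('last_side.npz'); P=cloud(c)
im=c['img'][145:265,230:420]; cv2.imwrite('pics/crop.png',cv2.resize(im,None,fx=4.2,fy=4.2,interpolation=cv2.INTER_CUBIC))
# fit circles to tops
for nm,(u0,u1,v0,v1) in dict(open=(285,324,208,250),crown=(338,375,205,232)).items():
    Q=P[v0:v1,u0:u1].reshape(-1,3); Q=Q[(Q[:,2]>.046)&(Q[:,2]<.054)]
    A=np.c_[2*Q[:,:2],np.ones(len(Q))]
    print(nm,len(Q),Q.min(0),Q.max(0),(Q.min(0)+Q.max(0))/2)
Q=P[160:212,280:365].reshape(-1,3)
for lo,hi in [(.004,.012),(.028,.035),(.035,.06)]:
    S=Q[(Q[:,2]>lo)&(Q[:,2]<hi)]; print(lo,len(S),S.min(0),S.max(0))
E
```

```text
open 127 [0.57601706 0.0218434  0.04604356] [0.65741976 0.10780024 0.05134908] [0.61671841 0.06482182 0.04869632]
crown 401 [ 0.44647367 -0.03236377  0.04603525] [0.52654718 0.04768227 0.05237456] [0.48651043 0.00765925 0.0492049 ]
0.004 502 [ 0.56220839 -0.42420159  0.00411357] [ 0.81610565 -0.08391436  0.01199893]
0.028 234 [ 0.54853735 -0.36719888  0.0280107 ] [ 0.77215663 -0.11926152  0.03498909]
0.035 208 [ 0.47432055 -0.30447948  0.03509976] [ 0.77553254 -0.01684672  0.05989045]
```

View pics/crop.png

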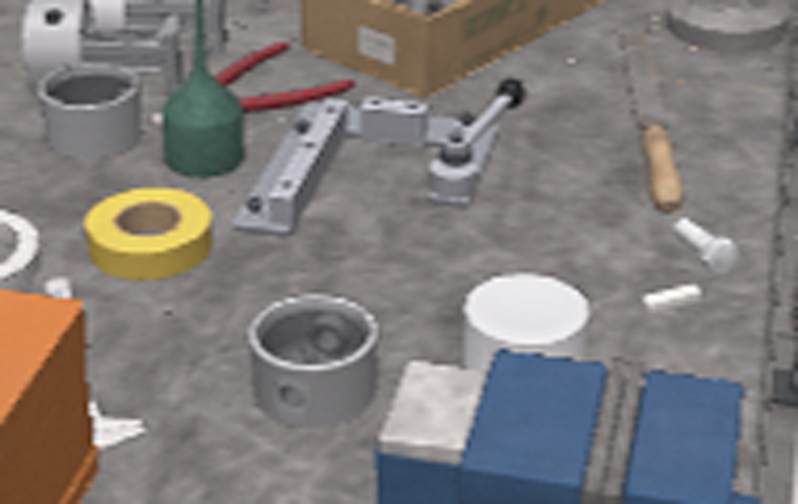

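The enlarged crop shows the fence's top face edge running from (297,200) to (349,104), the stop's top edge from (362,114) to (425,117), the pivot at (457,145) and the knob at (511,92). The lever is open, and the open piston's rim is centred near (314,330).

```bash
cat >> h.py <<'E'
def ray(c,u,v,z):
    from scipy.spatial.transform import Rotation as Ro
    f=200/np.tan(np.radians(c['vfov'])/2); R=np.array(c['rotation'])
    if R.shape!=(3,3): R=Ro.from_quat(np.r_[R[1:],R[0]]).as_matrix()
    d=R@np.array([(u-c['cx'])/f,(v-c['cy'])/f,1]); o=np.array(c['xyz'])
    return (o+d*(z-o[2])/d[2])[:2]
E
python3 - <<'E'
from h import *
c=np.load('last_side.npz')
for n,x,y,z in [('fenceL',297,200,.032),('fenceR',349,104,.032),('stopL',362,114,.032),('stopR',425,117,.032),('pivot',457,145,.048),('knob',511,92,.045),('tape',213,225,.0),('capf',145,428,.0)]:
    print(n,ray(c,230+x/4.2,145+y/4.2,z).round(4))
E
```

```text
fenceL [ 0.6801 -0.1161]
fenceR [ 0.6806 -0.2737]
stopL [ 0.666  -0.2592]
stopR [ 0.6149 -0.2657]
pivot [ 0.575  -0.1976]
knob [ 0.5506 -0.3   ]
tape [ 0.7481 -0.1168]
capf [0.7125 0.1289]
```

Request:
step_arm --pt "0 0 -0.2 -0.0197 0" --pt "0 0 -0.2 -0.0197 0" --pt "0 0 -0.2 -0.0197 0" --pt "0 0 0 -0.0197 0" --pt "0 0 0 -0.0197 0" --pt "0 0 0 -0.0197 0" --pt "0 0 0 -0.0197 0" --pt "0 0 0 -0.0197 0" --pt "0 0 0 -0.0197 0" --pt "0 0 0 -0.0197 0"

```text
t: 0.93
tool_pos: [0.1786, -0.52, 0.3009]
tcp_rot: [-0.0, 0.706, 0.709, 0.0]
contact_force: [0.3, 0.8, 0.4]
width: 0.043
finger_force: 0.0
```

Request:
step_arm --pt "0.3 0.3 0 0 0" --pt "0.3 0.3 0 0 0" --pt "0.3 0.3 0 0 0" --pt "0.3 0.3 0 0 0" --pt "0.3 0.3 0 0 0" --pt "0.3 0.3 0 0 0" --pt "0.3 0.3 0 0 0" --pt "0.3 0.3 0 0 0" --pt "0.3 0.3 0 0 0" --pt "0.3 0.3 0 0 0" --pt "0.3 0.3 0 0 0" --pt "0.3 0.3 0 0 0"

```text
t: 1.93
tool_pos: [0.4682, -0.2313, 0.3011]
tcp_rot: [-0.0, 0.708, 0.706, -0.0]
contact_force: [-0.1, -0.2, 0.1]
width: 0.0426
finger_force: 0.0
```

Request:
step_arm --pt "0.2 0.3 0 0 0.3" --pt "0.2 0.3 0 0 0.3" --pt "0.2 0.3 0 0 0.3" --pt "0.2 0.3 0 0 0.3" --pt "0 0.2 0 0 0.3" --pt "0 0 0 0 0.3" --pt "0 0 0 0 0.3"

```text
t: 2.52
tool_pos: [0.5795, -0.1688, 0.3004]
tcp_rot: [-0.001, 0.708, 0.707, -0.0]
contact_force: [-0.3, -0.4, 0.8]
width: 0.0301
finger_force: 0.0
```

```bash
python3 - <<'E'
from h import *
c=cam('wrist'); s=status.read_state(); print(s['tool_pos'],s['width'],c['xyz'],c['rotation'],c['vfov'])
cv2.imwrite('pics/w1.png',cv2.resize(c['img'],(800,500)))
Ps=cloud(np.load('last_side.npz')).reshape(-1,3); Pc=cloud(np.load('last_scene.npz')).reshape(-1,3)
for P in (Ps,Pc):
    m=(abs(P[:,0]-.617)<.09)&(P[:,1]>.11)&(P[:,1]<.24)&(P[:,2]>.02); print(m.sum(), P[m].min(0) if m.any() else '',P[m].max(0) if m.any() else '')
E
```

```text
[ 0.57899253 -0.16915365  0.30083673] 0.02980691007347674 [ 0.57992709 -0.09128366  0.42218081] [ 1.52647604e-01  9.88280546e-01  1.72502930e-04 -4.91946028e-04] 58.299135705862795
0  
0
```

View pics/w1.png

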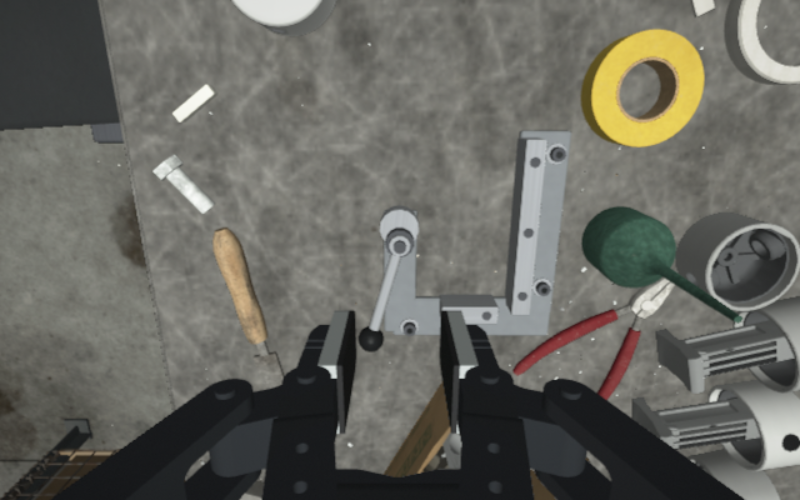

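```bash
python3 - <<'E'
import numpy as np,cv2
c=np.load('last_wrist.npz'); cv2.imwrite('pics/w1c.png',cv2.resize(c['img'][95:285,280:470],None,fx=3.15,fy=3.15,interpolation=cv2.INTER_CUBIC))
E
```

```text
(no output)
```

View pics/w1c.png

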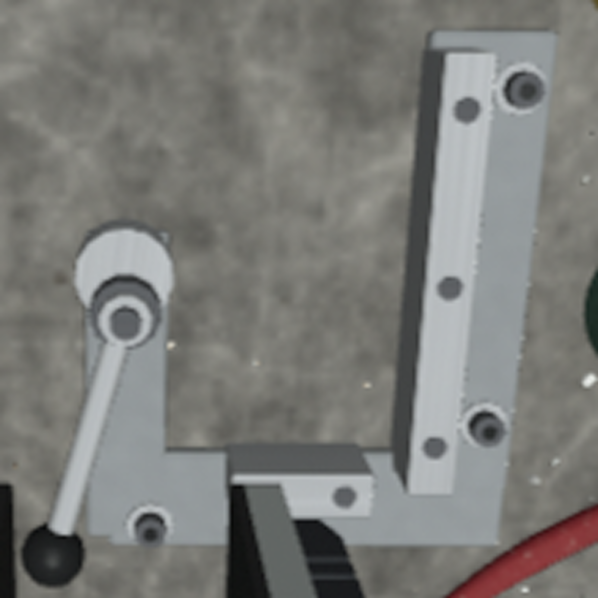

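The fixture is clearly visible from above: fence face edge from (446,53) to (410,493), stop edge from (230,474) to (372,476), pivot at (125,322), knob at (53,555).

```bash
python3 - <<'E'
from h import *
c=np.load('last_wrist.npz')
g=lambda x,y,z: ray(c,280+x/3.15,95+y/3.15,z)
fL,fR,sL,sR,pv,kn=[g(*a) for a in [(446,53,.032),(410,493,.032),(230,474,.032),(372,476,.032),(125,322,.05),(53,555,.045)]]
for a in (fL,fR,sL,sR,pv,kn): print(a.round(4))
d=fL-fR; yaw=np.arctan2(-d[0],d[1]); print('len',np.hypot(*d),'yaw',yaw,'stopyaw',np.arctan2(*(sR-sL)[::-1]))
ex=np.array([np.cos(yaw),np.sin(yaw)]); ey=np.array([-ex[1],ex[0]])
xf=((fL+fR)/2@ex); ys=((sL+sR)/2@ey); seat=ex*(xf-.0415)+ey*(ys+.0415); print('seat',seat,'pivot rel',(pv-seat)@ex,(pv-seat)@ey)
print('fL rel',(fL-seat)@ey,'q',np.arctan2(-(kn-pv)@ex,-(kn-pv)@ey)-.14)
E
```

```text
[ 0.6895 -0.1197]
[ 0.6901 -0.283 ]
[ 0.6214 -0.2751]
[ 0.6751 -0.2759]
[ 0.5815 -0.2091]
[ 0.5547 -0.3023]
len 0.1632689325021399 yaw 0.0035155435750244255 stopyaw -0.01475008583486811
seat [ 0.64840469 -0.23397875] pivot rel -0.06684892874860557 0.025133583715777612
fL rel 0.11414609080357295 q 0.14365655696763824
```

Request:
step_arm --pt "0.4 0.05 0 0 0.3" --pt "0.4 0.05 0 0 0.3" --pt "0.4 0.05 0 0 0.3" --pt "0.4 0.05 0 0 0.3" --pt "0.4 0.05 0 0 0.3" --pt "0.4 0.05 0 0 0.3" --pt "0.4 0.05 0 0 0.3" --pt "0.4 0.05 0 0 0.3" --pt "0.4 0.06 0 0 0.3" --pt "0 0 0 0 0.3" --pt "0 0 0 0 0.3"

```text
t: 3.48
tool_pos: [0.6163, 0.1195, 0.3014]
tcp_rot: [-0.0, 0.707, 0.707, -0.0]
contact_force: [-0.2, -1.1, -1.2]
width: 0.0301
finger_force: 0.0
```

```bash
python3 - <<'E'
from h import *
c=cam('wrist'); s=status.read_state(); print(s['tool_pos'],s['tcp_rot'])
cv2.imwrite('pics/w2.png',cv2.resize(c['img'],(800,500)))
P=cloud(c).reshape(-1,3)
for n,x,y in [('open',.62,.065),('crown',.49,.005)]:
    m=(abs(P[:,0]-x)<.06)&(abs(P[:,1]-y)<.06)&(abs(P[:,2]-.05)<.004); Q=P[m]; print(n,m.sum(),Q.min(0),Q.max(0),(Q.min(0)+Q.max(0))/2)
E
```

```text
[0.61637452 0.11834392 0.30147737] [ 9.21614572e-05  7.07902251e-01  7.06310385e-01 -1.85887578e-04]
open 977 [0.57796217 0.02385523 0.04601734] [0.65988856 0.10696203 0.05361169] [0.61892537 0.06540863 0.04981452]
crown 3605 [ 0.44894483 -0.03368091  0.04603805] [0.53007116 0.04721344 0.05317231] [0.489508   0.00676626 0.04960518]
```

View pics/w2.png

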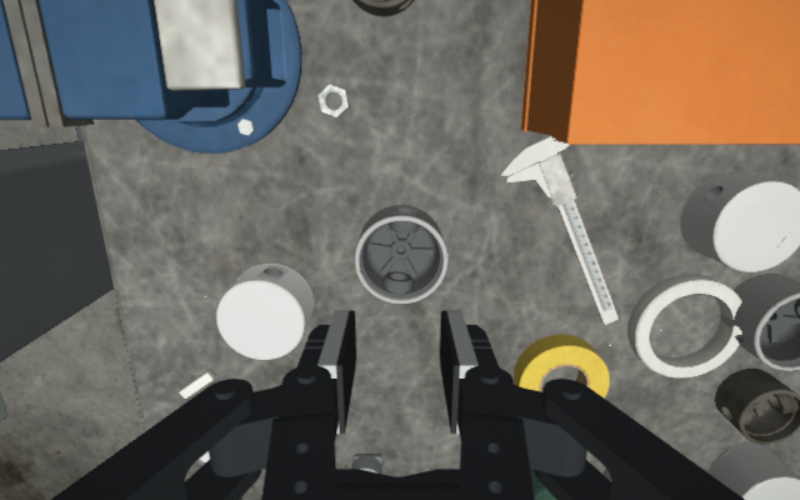

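The open piston is at the centre (401,255), i.e. (0.619, 0.0655). The crown-up one is at lower left, and the caliper is well to the right. I'll descend behind the open piston, on its +y side.

Request:
step_arm --pt "0.18 0.03 0.2 0 0.3" --pt "0 0 0.35 0 0.3" --pt "0 0 0.35 0 0.3" --pt "0 0 0.35 0 0.3" --pt "0 0 0.35 0 0.3" --pt "0 0 0.35 0 0.3" --pt "0 0 0.35 0 0.3" --pt "0 0 0.35 0 0.3" --pt "0 0 0.35 0 0.3" --pt "0 0 0.25 0 0.3" --pt "0 0 0.06 0 0.3" --pt "0 0 0 0 0.3"

```text
t: 4.53
tool_pos: [0.6188, 0.1318, 0.0357]
tcp_rot: [-0.001, 0.709, 0.706, -0.001]
contact_force: [0.3, 0.7, 0.7]
width: 0.0303
finger_force: 0.0
```

Request:
step_arm --pt "-0.1 0 0 0 0.3" --pt "-0.08 0 0 0 0.3" --pt "-0.06 0 0 0 0.3" --pt "-0.06 0 0 0 0.3" --pt "-0.08 0 0 0 0.3" --pt "-0.1 0.02 0 0 0.3" --pt "-0.12 0.03 0 0 0.3" --pt "-0.12 0.03 0 0 0.3" --pt "-0.12 0.03 0 0 0.3" --pt "-0.12 0.03 0 0 0.3" --pt "-0.12 0.03 0 0 0.3" --pt "-0.12 0.03 0 0 0.3"

```text
t: 5.53
tool_pos: [0.6353, 0.0372, 0.0376]
tcp_rot: [0.0, 0.708, 0.706, 0.001]
contact_force: [-0.4, 5.6, 4.0]
width: 0.0298
finger_force: 2.8
```

```bash
cat > loc.py <<'E'
from h import *
c=cam('wrist'); s=status.read_state(); t=s['tool_pos']; print(t,s['contact_force'])
P=cloud(c).reshape(-1,3)
m=(abs(P[:,0]-t[0])<.06)&(P[:,1]<t[1]+.0)&(P[:,1]>t[1]-.12)&(abs(P[:,2]-.05)<.004); Q=P[m]; print(m.sum(),Q.min(0),Q.max(0))
cv2.imwrite('pics/loc.png',cv2.resize(c['img'],(800,500)))
E
python3 loc.py
```

```text
[0.63588874 0.03515089 0.03754705] [ 0.08863922 -0.83633658  0.16073712]
1565 [0.61719284 0.02092032 0.04600829] [0.65355036 0.0351449  0.05399424]
```

```bash
python3 - <<'E'
from h import *
c=cam('side'); cv2.imwrite('pics/s2.png',np.hstack([cv2.resize(c['img'][130:280,240:390],(400,400)),cv2.resize(cv2.imread('pics/loc.png')[:,200:600],(400,500))[:400]]))
P=cloud(c).reshape(-1,3)
m=(abs(P[:,0]-.636)<.055)&(P[:,1]<.04)&(P[:,1]>-.08)&(abs(P[:,2]-.05)<.003);Q=P[m];print(m.sum(),Q.min(0),Q.max(0))
E
```

```text
19 [ 0.60538997 -0.0531522   0.0476449 ] [0.64944361 0.03990404 0.05276972]
```

View pics/s2.png

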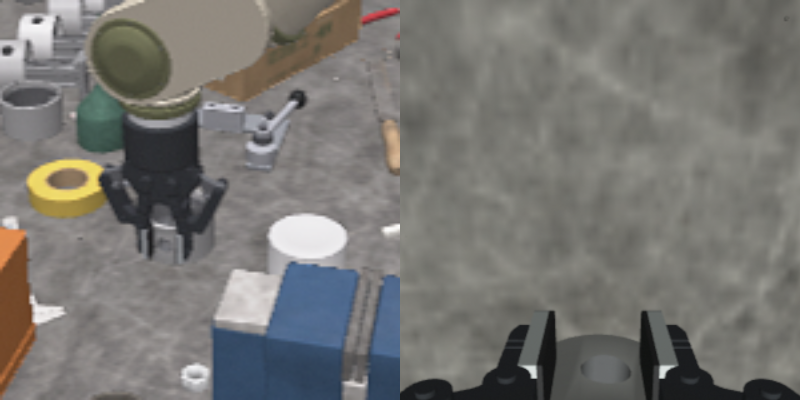

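The side view shows the fingers cradling the piston on its +y side, and the wrist view shows it centred between the pads. I'll carry on.

Request:
step_arm --pt "-0.08 0.02 0 0 0.3" --pt "-0.12 0.025 0 0 0.3" --pt "-0.12 0.025 0 0 0.3" --pt "-0.12 0.025 0 0 0.3" --pt "-0.12 0.025 0 0 0.3" --pt "-0.12 0 0 0 0.3" --pt "-0.12 0 0 0 0.3" --pt "-0.12 0 0 0 0.3" --pt "-0.12 0 0 0 0.3" --pt "-0.12 0 0 0 0.3" --pt "-0.12 0 0 0 0.3" --pt "-0.1 0 0 0 0.3"

```text
t: 6.63
tool_pos: [0.6444, -0.0743, 0.0367]
tcp_rot: [0.0, 0.708, 0.706, 0.0]
contact_force: [0.2, 4.7, 5.4]
width: 0.0299
finger_force: 2.8
```

Request:
step_arm --pt "-0.1 0 0 0 0.3" --pt "-0.1 0 0 0 0.3" --pt "-0.1 0 0 0 0.3" --pt "-0.1 0 0 0 0.3" --pt "-0.1 0 0 0 0.3" --pt "-0.1 0 0 0 0.3" --pt "-0.1 0 0 0 0.3" --pt "-0.1 0 0 0 0.3" --pt "-0.1 0 0 0 0.3" --pt "-0.1 0 0 0 0.3" --pt "-0.08 0 0 0 0.3" --pt "-0.05 0 0 0 0.3"

```text
t: 7.63
tool_pos: [0.6441, -0.1646, 0.0366]
tcp_rot: [-0.0, 0.708, 0.706, 0.0]
contact_force: [0.7, 5.3, 5.8]
width: 0.0301
finger_force: 3.1
```

Now I'll creep in, with a bias towards the fence.

Request:
step_arm --pt "-0.04 0.01 0 0 0.3" --pt "-0.04 0.01 0 0 0.3" --pt "-0.04 0.01 0 0 0.3" --pt "-0.04 0.01 0 0 0.3" --pt "-0.03 0.01 0 0 0.3" --pt "-0.02 0.01 0 0 0.3" --pt "0 0 0 0 0.3"

```text
t: 8.22
tool_pos: [0.6466, -0.178, 0.0363]
tcp_rot: [-0.004, 0.708, 0.706, -0.001]
contact_force: [-10.6, 15.1, 12.4]
width: 0.0295
finger_force: 9.7
```

Request:
step_arm --pt "-0.02 -0.01 0 0 0.3" --pt "-0.02 0 0 0 0.3" --pt "0 0 0 0 0.3" --pt "0 0 0 0 0.3"

```text
t: 8.55
tool_pos: [0.6464, -0.1819, 0.0364]
tcp_rot: [-0.003, 0.708, 0.706, -0.0]
contact_force: [-7.3, 11.9, 9.9]
width: 0.0303
finger_force: 7.7
```

```bash
python3 - <<'E'
from h import *
s=status.read_state(); print(s['tool_pos'],s['contact_force'])
for n in ('side','wrist'):
    c=cam(n); P=cloud(c).reshape(-1,3)
    m=(abs(P[:,0]-.648)<.055)&(P[:,1]<-.17)&(P[:,1]>-.3)&(abs(P[:,2]-.05)<.003);Q=P[m];print(n,m.sum(),Q.min(0) if m.any() else '',Q.max(0) if m.any() else '')
E
```

```text
[ 0.64643997 -0.18192788  0.03635022] [-7.27824731 11.91293751  9.91462397]
side 34 [ 0.61477625 -0.26827774  0.04703731] [ 0.67204386 -0.17005557  0.05124438]
wrist 2171 [ 0.61828084 -0.19762693  0.0470094 ] [ 0.67502585 -0.17001875  0.05299991]
```

Request:
step_arm --pt "-0.02 0 0 0 0.3" --pt "-0.02 0 0 0 0.3" --pt "-0.02 0 0 0 0.3" --pt "0 0 0 0 0.3"

```text
t: 8.98
tool_pos: [0.6464, -0.1853, 0.0364]
tcp_rot: [-0.004, 0.708, 0.707, 0.0]
contact_force: [-6.1, 18.9, 11.0]
width: 0.03
finger_force: 10.8
```

Request:
step_arm --pt "-0.02 0 0 0 0.3" --pt "-0.02 0 0 0 0.3" --pt "0 0 0 0 0.3"

```text
t: 9.23
tool_pos: [0.6464, -0.1855, 0.0364]
tcp_rot: [-0.006, 0.707, 0.707, 0.002]
contact_force: [-7.3, 30.4, 15.2]
width: 0.0298
finger_force: 16.7
```

The force rose with no further motion, so the piston is home in the corner. I'll back off, lift and look.

Request:
step_arm --pt "0.03 -0.01 0 0 0.3" --pt "0.05 -0.01 0 0 0.3" --pt "0.1 0 0 0 0.3" --pt "0.2 0 0 0 0.3" --pt "0.2 0 -0.1 0 0.3" --pt "0 0 -0.4 0 0.3" --pt "0 0 -0.4 0 0.3" --pt "0 0 -0.4 0 0.3" --pt "0 0 -0.4 0 1" --pt "0 0 -0.4 0 1" --pt "0 0 -0.4 0 1" --pt "0 0 -0.4 0 1"

```text
t: 10.23
tool_pos: [0.6463, -0.1439, 0.2707]
tcp_rot: [0.0, 0.708, 0.707, -0.0]
contact_force: [-0.4, -0.4, 1.1]
width: 0.0002
finger_force: 0.0
```

Request:
step_arm --pt "0 -0.2 0 0 1" --pt "0 -0.2 0 0 1" --pt "0 0 0 0 1" --pt "0 0 0 0 1"

```text
t: 10.57
tool_pos: [0.6144, -0.1443, 0.2692]
tcp_rot: [0.0, 0.708, 0.706, 0.0]
contact_force: [0.0, -0.4, 0.0]
width: 0.0001
finger_force: 0.0
```

```bash
python3 - <<'E'
from h import *
c=cam('wrist'); s=status.read_state(); print(s['tool_pos'],s['width'],s['contact_force'])
P=cloud(c).reshape(-1,3)
m=(abs(P[:,0]-.648)<.06)&(P[:,1]<-.18)&(P[:,1]>-.29)&(abs(P[:,2]-.05)<.004);Q=P[m];print(m.sum(),Q.min(0),Q.max(0),(Q.min(0)+Q.max(0))/2)
cv2.imwrite('pics/w3.png',cv2.resize(c['img'],(800,500)))
E
```

```text
[ 0.6148718  -0.14449677  0.26877885] -0.00018856506339475854 [-0.44858203  0.24644092 -0.99551036]
808 [ 0.58801431 -0.27236691  0.04608609] [ 0.6872847  -0.19167259  0.05315908] [ 0.63764951 -0.23201975  0.04962258]
```

View pics/w3.png

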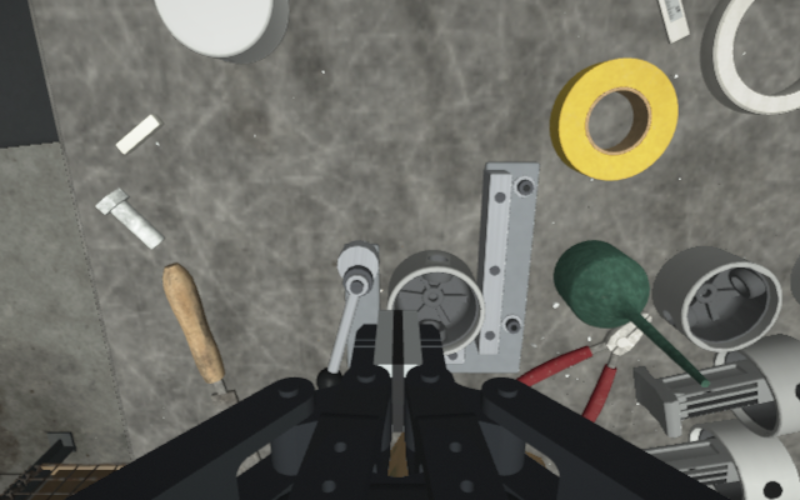

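The piston is seated in the corner against the fence and stop, and the lever is still open, with its pivot at (357,285) and knob at (330,378). Next I'll work out the lever push arc.

```bash
python3 - <<'E'
from h import *
P=cloud(np.load('last_wrist.npz')).reshape(-1,3)
m=(P[:,0]<.53)&(P[:,0]>.42)&(P[:,1]<-.13)&(P[:,1]>-.3)&(P[:,2]>.008)&(P[:,2]<.08);Q=P[m];print('handle',m.sum(),Q.min(0),Q.max(0))
pv=np.array([.583,-.2095])
prev=np.array([.589,-.289])
for q in np.arange(.15,2.2,.1):
    f=q+.14;u=np.array([-np.sin(f),-np.cos(f)]);t=np.array([-np.cos(f),np.sin(f)])
    d=.005+.0145*abs(np.cos(f))+.011*abs(np.sin(f)); c=pv+.075*u-t*d
    print(round(q,2),c.round(4),'tx %.3f ty %.3f'%tuple((c-prev)[::-1]/.08)); prev=c
E
```

```text
handle 1414 [ 0.42003235 -0.29998666  0.00810454] [ 0.44349594 -0.20304236  0.02776925]
0.15 [ 0.5827 -0.2877] tx 0.017 ty -0.079
0.25 [ 0.5754 -0.2875] tx 0.003 ty -0.091
0.35 [ 0.568  -0.2865] tx 0.012 ty -0.093
0.45 [ 0.5605 -0.2847] tx 0.022 ty -0.093
0.55 [ 0.5531 -0.2821] tx 0.033 ty -0.092
0.65 [ 0.5459 -0.2786] tx 0.043 ty -0.090
0.75 [ 0.539  -0.2743] tx 0.054 ty -0.087
0.85 [ 0.5325 -0.2692] tx 0.064 ty -0.082
0.95 [ 0.5264 -0.2632] tx 0.074 ty -0.075
1.05 [ 0.521  -0.2565] tx 0.084 ty -0.067
1.15 [ 0.5164 -0.2491] tx 0.092 ty -0.058
1.25 [ 0.5125 -0.2411] tx 0.100 ty -0.048
1.35 [ 0.5096 -0.2326] tx 0.106 ty -0.036
1.45 [ 0.5077 -0.2243] tx 0.104 ty -0.024
1.55 [ 0.5064 -0.2181] tx 0.078 ty -0.016
1.65 [ 0.5057 -0.2116] tx 0.081 ty -0.009
1.75 [ 0.5055 -0.2049] tx 0.084 ty -0.002
1.85 [ 0.506  -0.1981] tx 0.086 ty 0.006
1.95 [ 0.5071 -0.1912] tx 0.087 ty 0.014
2.05 [ 0.5089 -0.1842] tx 0.087 ty 0.023
2.15 [ 0.5115 -0.1773] tx 0.087 ty 0.032
```

Request:
step_arm --pt "-0.45 -0.08 0 0 1" --pt "-0.45 -0.08 0 0 1" --pt "-0.45 -0.08 0 0 1" --pt "-0.45 -0.08 0 0 1" --pt "0 0 0.4 0 1" --pt "0 0 0.4 0 1" --pt "0 0 0.4 0 1" --pt "0 0 0.4 0 1" --pt "0 0 0.4 0 1" --pt "0 0 0.4 0 1" --pt "0 0 0.23 0 1" --pt "0 0 0 0 1"

```text
t: 11.62
tool_pos: [0.5876, -0.2876, 0.053]
tcp_rot: [-0.004, 0.708, 0.706, -0.001]
contact_force: [-0.9, 0.2, -0.4]
width: -0.0
finger_force: 0.0
```

Request:
step_arm --pt "0.0 -0.04 -0.05 0 1" --pt "0.0 -0.08 0 0 1" --pt "0.01 -0.09 0 0 1" --pt "0.02 -0.09 0 0 1" --pt "0.03 -0.09 0 0 1" --pt "0.04 -0.09 0 0 1" --pt "0.055 -0.087 0 0 1" --pt "0.065 -0.082 0 0 1" --pt "0 0 0 0 1"

```text
t: 12.37
tool_pos: [0.5359, -0.2709, 0.0631]
tcp_rot: [0.0, 0.708, 0.706, -0.0]
contact_force: [0.6, -0.9, 1.2]
width: -0.0
finger_force: 0.6
```

Request:
step_arm --pt "0 0 0.06 0 1" --pt "0 0 0 0 1"

```text
t: 12.53
tool_pos: [0.5369, -0.2719, 0.0573]
tcp_rot: [0.0, 0.708, 0.706, -0.0]
contact_force: [1.2, -2.3, 2.8]
width: 0.0001
finger_force: 1.5
```

```bash
python3 - <<'E'
from h import *
c=cam('wrist'); s=status.read_state(); print(s['tool_pos'],s['contact_force'])
d=cam('side'); cv2.imwrite('pics/w4.png',np.hstack([cv2.resize(c['img'],(480,300)),cv2.resize(d['img'][140:230,270:360],(300,300))]))
E
```

```text
[ 0.5369807  -0.27192542  0.05731787] [ 1.04214336 -1.18543982  2.75875009]
```

View pics/w4.png

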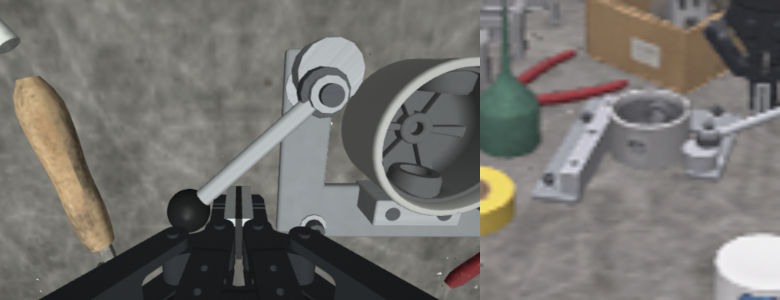

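The lever is following the fingertip and is now about 45° round, and the piston still sits in the corner. I'll continue the arc.

Request:
step_arm --pt "0.07 -0.08 0 0 1" --pt "0.075 -0.075 0 0 1" --pt "0.085 -0.067 0 0 1" --pt "0.09 -0.058 0 0 1" --pt "0.1 -0.048 0 0 1" --pt "0.105 -0.036 0 0 1" --pt "0.1 -0.024 0 0 1" --pt "0.08 -0.016 0 0 1" --pt "0.08 -0.01 0 0 1" --pt "0 0 0 0 1"

```text
t: 13.47
tool_pos: [0.5035, -0.207, 0.0574]
tcp_rot: [-0.001, 0.708, 0.707, -0.0]
contact_force: [-0.6, -1.1, 1.0]
width: -0.0002
finger_force: 0.3
```

Request:
step_arm --pt "0.08 0.01 0 0 1" --pt "0.08 0.01 0 0 1" --pt "0.08 0.02 0 0 1" --pt "0.08 0.03 0 0 1" --pt "0 0 0 0 1"

```text
t: 13.88
tool_pos: [0.5098, -0.1819, 0.0574]
tcp_rot: [-0.0, 0.708, 0.707, -0.0]
contact_force: [0.5, -1.0, 1.0]
width: -0.0001
finger_force: 0.6
```

```bash
python3 - <<'E'
from h import *
c=cam('wrist'); d=cam('side'); cv2.imwrite('pics/w5.png',np.hstack([cv2.resize(c['img'],(480,300)),cv2.resize(d['img'][140:230,270:360],(300,300))]))
E
```

```text
(no output)
```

View pics/w5.png

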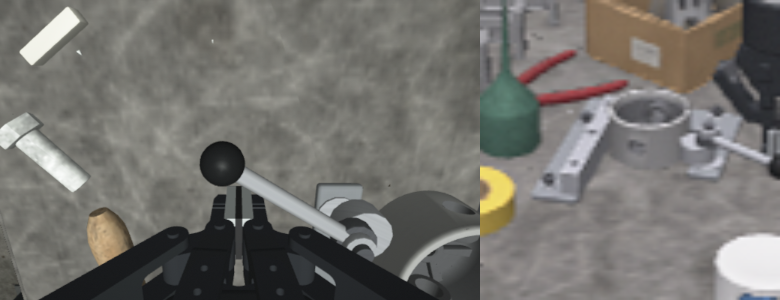

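The lever is near closed, pointing left and front, with the fingertip behind it. I'll push on until its stop gives firm force.

Request:
step_arm --pt "0.04 0.02 0 0 1" --pt "0.04 0.02 0 0 1" --pt "0.04 0.02 0 0 1" --pt "0 0 0 0 1"

```text
t: 14.32
tool_pos: [0.5132, -0.1757, 0.0571]
tcp_rot: [0.001, 0.708, 0.707, -0.003]
contact_force: [-9.4, -18.6, 0.1]
width: 0.0002
finger_force: 9.9
```

Request:
step_arm --pt "0.03 0.02 0 0 1" --pt "0.03 0.02 0 0 1" --pt "0 0 0 0 1" --pt "0 0 0 0 1"

```text
t: 14.65
tool_pos: [0.5141, -0.1748, 0.0571]
tcp_rot: [0.001, 0.708, 0.707, -0.007]
contact_force: [-25.8, -41.7, 0.2]
width: -0.0001
finger_force: 23.7
```

Request:
step_arm --pt "0.03 0.02 0 0 1" --pt "0.03 0.02 0 0 1" --pt "0 0 0 0 1" --pt "0 0 0 0 1"

```text
t: 14.98
tool_pos: [0.5148, -0.1741, 0.0571]
tcp_rot: [0.001, 0.707, 0.707, -0.011]
contact_force: [-42.9, -66.4, 4.4]
width: -0.0002
finger_force: 38.6
```

```bash
python3 - <<'E'
from h import *
c=cam('wrist'); g=c['img'].max(2); P=cloud(c)
m=(g<60)&(P[...,2]>.03)&(P[...,2]<.062)&(P[...,1]>-.19)&(P[...,0]<.56)
Q=P[m]; print(m.sum(),Q.min(0),Q.max(0),np.median(Q,0))
pv=np.array([.583,-.2095]); k=np.array([(Q[:,0].min()+Q[:,0].max())/2,(Q[:,1].min()+Q[:,1].max())/2]); 
for a in (k,np.median(Q,0)[:2]):
    v=a-pv; print(np.hypot(*v),np.arctan2(-v[0],-v[1])-.14)
# bar pixels
B=P[(P[...,2]>.036)&(P[...,2]<.055)&(g>90)&(P[...,0]<.565)&(P[...,0]>.49)&(P[...,1]>-.215)&(P[...,1]<-.12)]
if len(B)>20:
    x,y=B[:,0],B[:,1]; d=np.linalg.svd(B[:,:2]-B[:,:2].mean(0),full_matrices=False)[2][0]; d=d if d[0]<0 else -d
    print(len(B),B[:,:2].mean(0),'q bar',np.arctan2(-d[0],-d[1])-.14)
E
```

```text
3434 [ 0.49490117 -0.16792175  0.04222879] [ 0.52856727 -0.13679477  0.06196372] [ 0.50715237 -0.14771324  0.05457188]
0.0913454460546237 2.1066410214995814
0.09782876193449364 2.114386675091921
2943 [ 0.5338583  -0.17000173] q bar 2.0193852147844917
```

The lever is at its stop, with q about 2.1. I'll back off and lift clear.

Request:
step_arm --pt "-0.08 -0.06 0 0 1" --pt "-0.1 -0.08 0 0 1" --pt "-0.15 -0.12 0 0 1" --pt "-0.1 -0.05 0 0 1" --pt "0 0 -0.3 0 1" --pt "0 0 -0.4 0 1" --pt "0 0 -0.4 0 1" --pt "0 0 -0.4 0 1" --pt "0 0 -0.4 0 1" --pt "0.2 0 -0.4 0 1" --pt "0.3 0 0 0 1" --pt "0 0 0 0 1"

```text
t: 16.03
tool_pos: [0.4962, -0.155, 0.2431]
tcp_rot: [0.001, 0.707, 0.707, 0.001]
contact_force: [0.8, -0.3, -0.0]
width: 0.0002
finger_force: 0.0
```

```bash
python3 - <<'E'
from h import *
c=cam('wrist'); s=status.read_state(); print(s['tool_pos'],s['contact_force'],s['joint_vel'].round(3)); g=c['img'].max(2); P=cloud(c)
B=P[(P[...,2]>.036)&(P[...,2]<.055)&(g>90)&(P[...,0]<.565)&(P[...,0]>.49)&(P[...,1]>-.215)&(P[...,1]<-.12)]
d=np.linalg.svd(B[:,:2]-B[:,:2].mean(0),full_matrices=False)[2][0]; d=d if d[0]<0 else -d
print(len(B),'q bar',np.arctan2(-d[0],-d[1])-.14)
Q=P[(P[...,2]>.03)&(P[...,2]<.062)&(g<60)&(P[...,0]<.54)&(P[...,1]>-.18)&(P[...,1]<-.1)&(P[...,0]>.47)]
if len(Q): 
    k=(Q.min(0)+Q.max(0))/2; v=k[:2]-[.583,-.2095]; print(len(Q),k,'q knob',np.arctan2(-v[0],-v[1])-.14)
Q=P[(abs(P[...,0]-.648)<.05)&(abs(P[...,1]+.234)<.05)&(abs(P[...,2]-.05)<.003)]; print(len(Q),Q.min(0),Q.max(0))
E
```

```text
[ 0.4959411  -0.15625097  0.24181947] [-0.39586366 -0.0841015  -0.18781318] [-0.034  0.036  0.002 -0.012 -0.009 -0.02 ]
697 q bar 2.1022579746048695
485 [ 0.50613703 -0.14838671  0.05232519] q knob 2.1025387113579335
1311 [ 0.60502367 -0.27471395  0.04705102] [ 0.68774941 -0.19141673  0.05298107]
```

Lever at 2.10 and piston centre at about (0.646, -0.233), home within measurement error, with the arm clear. Handing in.

```bash
python3 -c "
from h import *
print(order.hand_in())"
```

```text
the job is handed in; nothing more can be done
None
```

The open-end-up piston is home against the fence and end stop, the cam lever is at its stop (measured about 2.10 rad), the arm is clear, and the job is handed in; the interface returned no verdict.

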